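# Bring a bottle into a camera's view with a swivel mirror

### The job

Set the small squat bottle down gently and upright on the round stand, wholly on it, and let go of it. Then turn the swivel mirror (it has a grip on top) until the fixed camera at the other end of its rail sees the bottle in the middle of the mirror, and finish while still holding the mirror steady at that angle: it springs back when let go. Do not tip or drop the bottle, and leave the tall bottle, the lidded cup and the timer where they are.

Things in the scene. Friction and masses are not known exactly. Their poses are not given: they have to be found in the camera images.
- squat_bottle: small white squat bottle, the shorter of the two loose bottles: 48 mm in diameter, 85 mm high with its 30 mm wide screw cap (cap from 65 mm up), about 0.06 to 0.11 kg. Starts upright on the worktop, either at the left or at the right of the work. Origin: centre of its underside; z up along its axis
- tall_bottle: bystander: white bottle about 60 mm wide and 130 mm high, standing at the other of the two places. Origin: centre of its underside
- stand: low round grey stand, 90 mm in diameter, 15 mm high with a flat top, fixed to the worktop. Origin: centre of its underside
- rig: fixed viewing rig: 280 x 40 x 12 mm aluminium rail, swivel mirror near one end, small white camera at the other. Origin: on the mirror's vertical swivel axis, at worktop height; x along the rail from mirror to camera, z up. The camera (50 x 40 x 40 mm, top at 85 mm, lens front 166 mm from the origin) looks along the rail at the swivel axis, 65 mm above the worktop
- mirror (a joint): mirror angle about its vertical axis, 0 to 1.35 rad, growing counter-clockwise from above. At 0, where its spring holds it at the start, it faces the camera; at a its normal points a from the rail's x axis, so the camera's reflected line of sight leaves at 2a. The spring (0.01 N m at 0, 0.05 at 1.35) turns it back to 0 when let go
- mirror_grip (a point): middle of the black grip on top of the mirror, on the swivel axis, 124 mm above the worktop. Grip: bar 12 mm thick (x, the mirror's normal), 44 mm long (y, parallel to the mirror), 34 mm high (106 to 140 mm above the worktop), turning with the mirror. The mirror below is 78 mm wide, 34 to 100 mm above the worktop, its face on the swivel axis
- sight: imaginary, nothing to see or touch: the camera's line of sight after the mirror. Origin: on the swivel axis, 65 mm above the worktop; its x axis is the level line that the camera sees along after reflection, and turns twice as far as the mirror (at joint mirror = 0 it points back to the camera)
- cup: bystander: sample cup with a screw lid, 62 mm wide and 62 mm high. Origin: centre of its underside
- timer: bystander: small bench timer, 66 x 62 x 19 mm, lying flat. Origin: centre of its underside

How it is judged:
By the outcome, as a careful person would: the job done as asked, in the order asked, and still so for the second after the job is handed in, while the arm keeps its last pose, push and grip.
It also fails if it takes over 61 s, if anything falls off the work surface, if the arm or the gripper's body presses on something with over 40 N, if the wrist force passes 120 N, or if a joint passes its speed limit or range.

### The arm

A 7-joint arm with a two-finger parallel gripper is mounted at the origin on a cart in front of the work surface, level with it; the furniture and walls round the work are solid. World frame = base frame: x ahead of the robot, y to its left, z up, the work surface at z = 0. Lengths are in m, angles in rad, forces in N, time in s.
With the tool pointing down it reaches from about 0.425 to 0.95 m from the base axis. Payload 4.7 kg.
Tool frame: the origin (TCP) lies between the finger pads; the fingertips stand 14 mm ahead of it and the grasp point (between the pads) lies 5 mm behind it; x points along the fingers, z is the direction in which the jaws open and shut, and the axes are right-handed (so a half turn about x gives the same grasp; the last joint's range is limited). The gripper opens to 85 mm and grips with 20 to 120 N. Pads are 22 mm wide; open, the fingers measure 114 mm over their backs; the gripper's body (76 mm by 85 mm) begins 54 mm behind the grasp point. The pads swing forward as they close: fully open they stand 13 mm farther back than shut.
Start: joints at [1.152, 0.469, -0.049, 1.532, 0.024, 1.141, -0.082], TCP at [0.257, -0.624, 0.218] pointing down, gripper open.
Joint ranges: [-2.59, 2.59], [-0.33, 1.99], [-1.39, 1.29], [0.1, 2.45], [-1.04, 4.18], [0.21, 1.99], [-2.66, 2.66]. Speed limits (rad/s): [2.57, 2.57, 3.14, 3.14, 3.14, 3.14, 3.14].

### API

Orientations are given as a 3x3 rotation matrix whose columns are the frame's x, y, z axes.
In Python, from plant import * gives the robot as it stands. The module is installed in compiled form; this text tells all that it offers.
- The arm moves only by the tool apply_moves, never from a script. Its argument "series" is a list of rows, each a list of 3 entries, a list of its own where there are three numbers: the shift along the tool's x, y, z in mm, then the turn about the tool's x in rad, then the gripper command: -1 is fully open, 1 is shut, values between are in proportion. In form: [[[dx, dy, dz], yaw, gripper], ...]. A call has 1 to 5 rows; each row shifts and turns the commanded pose from where the row before left it, along the tool's axes as they then stand; what a row does not reach is not made up. A row lasts 1/12 s, in which the tool goes at most 41.7 mm and 7.16 degrees, less where a joint would pass 70% of its speed; a pose out of reach is approached as far as the arm can. A call is refused whole if a number of a shift passes 41.7 or a number of a turn 0.125, either way. A call with a gripper value outside its range is refused whole. The fingers move at their own pace and stop on an object; "squeeze" is the grip in N (left out, the last holds). Time passes only in rows, so rows that do not move let the fingers close. It gives the time, the measured TCP pose, the force and the opening at its end, in the units of the state.
- get_state(): the state, without advancing time (a new reading comes with each control period).
- camera(name): name is "side" or "top" or "wrist"; returns the picture (480x640x3 uint8, red, green, blue); there is no depth.
- get_calibration(name): a dict with "vfov" (degrees; the focal length in pixels is half the picture's height over the tangent of half this angle, whatever the lens; pixels are square), "cx", "cy" (the principal point, pixels), "position" and "rotation" of the camera in the world. Camera axes: x right, y up, looking along -z (the intrinsics and any distortion apply to the point x, -y, -z); pixel columns grow to the right and rows downward; lengths in m; the calibration is good to about 2 mm. A picture is of the moment at which its call begins: read the wrist's pose just before it. get_calibration takes no time and is no camera call; for the wrist camera it gives the pose at the moment of the call.
- sign_off(): hands the job in, once; it reports no verdict.
Trained networks look in the newest picture that a camera, given by its name, has taken for a name from the list of things; names that differ only in an ending like _2 or _b are one class to them, and where a whole thing is asked for, a point or a joint stands for the part that bears it (a point fixed in the world has none). Each returns a list of dicts, best first, with "score" (0 to 1); they miss things now and then, are a little off and sometimes report something else, mostly with a low value. They report only what shows in the picture. A call takes as long as a camera call.
- look_for(camera, query): "box" ([left, top, right, bottom] in pixels, round what is visible of it).
- trace(camera, query): "mask" (480x640 bool, what is visible of it) and "box" ([left, top, right, bottom] in pixels, round what is visible of it).
The state is a dict: "t": time; "joint_pos": joint angles; "qvel": joint speeds; "tau": joint torques, N m; "tcp_pos": TCP position; "tcp_rot": TCP orientation; "contact_force": force on the tool from outside, world axes, zero at the start; "ft_torque": the same for the moment, N m; "grip_width": finger opening in m.
Only numpy, scipy, OpenCV 4.12 (cv2) and the standard library are available. Lean on these libraries where they do the work, as an engineer would, in place of code of your own. Each camera call takes 0.05 s, during which the arm holds its last target. There are 200 camera calls.

## Working session

There is one attempt and no reset: what is moved stays moved. The work goes in short steps, Python scripts to look and compute and a tool call to move; the robot and the scene stay as the last step left them, time stands still between calls to the robot, and variables do not carry over. Pictures are saved under pics/ and viewed, about 8 in all and at most 12, crops included, and the job is handed in when it is done.

Besides the shell and the picture viewer there is one more tool, called as name(argument=value, ...) on one line, values as JSON. apply_moves: Moves the arm, as the interface text tells. Its arguments: {"type":"object","properties":{"series":{"type":"array","items":{"type":"array"}},"squeeze":{"type":"number"}},"required":["series"]}

```bash
mkdir -p pics; cat > h.py <<'E'
from plant import *
import numpy as np, cv2
def ray(cal,u,v):
    f=240/np.tan(np.radians(cal['vfov'])/2)
    d=np.array([(u-cal['cx'])/f,-(v-cal['cy'])/f,-1.])
    return np.array(cal['position']),np.array(cal['rotation'])@d
def onz(cal,u,v,z):
    p,d=ray(cal,u,v); return p+d*(z-p[2])/d[2]
def proj(cal,P):
    f=240/np.tan(np.radians(cal['vfov'])/2)
    q=np.array(cal['rotation']).T@(np.array(P)-np.array(cal['position']))
    return cal['cx']+f*q[0]/-q[2], cal['cy']-f*q[1]/-q[2]
E
python3 - <<'E'
from h import *
s=get_state(); print(s)
for n in ('top','side'):
    im=camera(n); cv2.imwrite(f'pics/{n}0.png',im[:,:,::-1]); c=get_calibration(n); print(n,c)
    for q in ('squat_bottle','tall_bottle','stand','rig','mirror','mirror_grip','cup','timer'):
        r=trace(n,q)[:2]
        for k in r:
            m=k['mask']; ys,xs=np.nonzero(m)
            print(q,round(k['score'],2),np.round(k['box']),xs.mean().round(1) if len(xs) else 0,ys.mean().round(1) if len(xs) else 0)
E
```

```text
{'t': 0.0, 'joint_pos': array([ 1.15207454,  0.46944868, -0.04859919,  1.53371063,  0.02409533,
        1.14098851, -0.08231878]), 'qvel': array([ 0.00060704,  0.00035669, -0.00062376,  0.00024928,  0.0002006 ,
        0.00165252, -0.00058603]), 'tau': array([ 5.37031538e-04, -5.10298204e+01, -4.62488306e-02, -2.37707305e+01,
        1.06386721e-02,  7.58797367e-03,  1.40589978e-05]), 'tcp_pos': array([ 0.25629418, -0.62378436,  0.2173495 ]), 'tcp_rot': array([[-8.09684661e-04,  9.24971052e-01,  3.80036706e-01],
       [ 1.79557249e-03,  3.80037562e-01, -9.24969311e-01],
       [-9.99998060e-01, -6.65500107e-05, -1.96856316e-03]]), 'contact_force': array([ 0.15046633, -0.06509773, -0.37016006]), 'ft_torque': array([0.00667339, 0.03112018, 0.04196558]), 'grip_width': 0.08550669103888871}
top {'vfov': 43.10559103651635, 'cx': 317.0983171367087, 'cy': 243.58934741052744, 'position': array([ 0.43274235, -0.0450075 ,  1.73529856]), 'rotation': array([[-0.02601028,  0.9963973 , -0.08072105],
       [-0.99959161, -0.02687952, -0.0097004 ],
       [-0.01183519,  0.08043578,  0.99668953]])}
s
[... 492 characters left out ...]
0702531079, 'position': array([-0.13495213,  0.63667403,  1.55036962]), 'rotation': array([[-0.70570492,  0.58805631, -0.39518393],
       [-0.70842641, -0.59401902,  0.38114752],
       [-0.01061056,  0.54893641,  0.83579677]])}
squat_bottle 0.64 [241. 348. 258. 369.] 249.4 357.6
tall_bottle 0.9 [391. 194. 422. 234.] 406.0 212.2
tall_bottle 0.17 [267. 228. 295. 247.] 280.0 238.6
stand 0.7 [349. 232. 375. 260.] 362.1 247.1
rig 0.78 [268. 229. 295. 323.] 279.2 271.8
mirror 0.86 [268. 226. 296. 249.] 280.0 238.8
mirror 0.71 [347. 233. 378. 260.] 362.4 247.4
mirror_grip 0.82 [268. 229. 297. 248.] 280.6 238.7
cup 0.69 [428. 159. 447. 183.] 433.9 171.4
timer 0.89 [189. 362. 211. 387.] 200.0 373.9
```

View images.

```bash
python3 - <<'E'
from h import *
a=cv2.imread('pics/top0.png')[170:330,100:540]; b=cv2.imread('pics/side0.png')[140:400,170:470]
cv2.imwrite('pics/c0.png',np.vstack([cv2.resize(a,(800,291),interpolation=2),cv2.resize(b,(346,300),interpolation=2)if 0 else np.pad(cv2.resize(b,(346,300)),((0,0),(0,454),(0,0)))]))
T=get_calibration('top');S=get_calibration('side')
for q,t,s,z in [('squat',(178.4,295.1),(249.4,357.6),.06),('tall',(420.3,286.4),(406,212.2),.08),('stand',(356.6,277.8),(362.1,247.1),.012),('grip',(287.4,217.7),(280.6,238.7),.1),('cup',(493,266),(433.9,171.4),.045),('timer',(137.5,270.1),(200,373.9),.015)]:
    print(q,onz(T,*t,z).round(4),onz(S,*s,z).round(4))
E
```

```text
squat [0.4364 0.357  0.06  ] [0.4232 0.3695 0.06  ]
tall [ 0.4428 -0.3057  0.08  ] [ 0.4291 -0.2901  0.08  ]
stand [ 0.4722 -0.1375  0.012 ] [ 0.4656 -0.1321  0.012 ]
grip [0.6377 0.0496 0.1   ] [0.6257 0.0624 0.1   ]
cup [ 0.4942 -0.5146  0.045 ] [ 0.4856 -0.5076  0.045 ]
timer [0.5103 0.4837 0.015 ] [0.5013 0.4892 0.015 ]
```

View pics/c0.png

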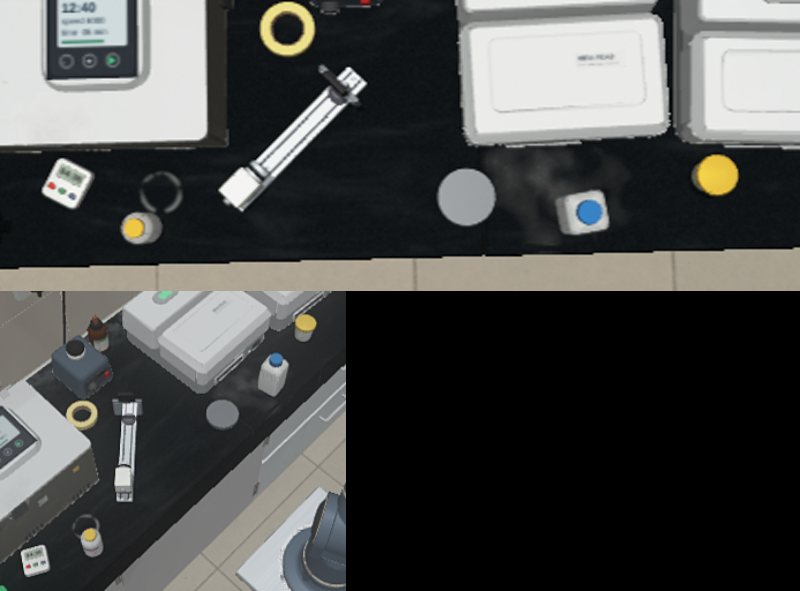

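apply_moves(series=[[[-10,28,-28.8],0,-1],[[-10,28,-28.8],0,-1],[[-10,28,-28.8],0,-1],[[0,28,-28.8],0,-1],[[0,28,-28.8],0,-1]], squeeze=25)

```text
t: 1.32
tcp_pos: [0.3321, -0.4365, 0.2494]
tcp_rot: [[0.001, 0.925, 0.38], [-0.002, 0.38, -0.925], [-1.0, 0.001, 0.002]]
contact_force: [0.5, -0.4, -0.6]
grip_width: 0.0854
```

apply_moves(series=[[[0,28,-28.8],0,-1],[[0,28,-28.8],0,-1],[[0,28,-28.8],0,-1],[[0,28,-28.8],0,-1],[[0,28,-28.8],0,-1]])

```text
t: 1.73
tcp_pos: [0.4065, -0.2497, 0.2488]
tcp_rot: [[0.001, 0.925, 0.38], [-0.001, 0.38, -0.925], [-1.0, 0.0, 0.001]]
contact_force: [1.5, -0.9, 0.8]
grip_width: 0.0856
```

apply_moves(series=[[[0,28,-28.8],0,-1],[[0,28,-28.8],0,-1],[[0,28,-28.8],0,-1],[[0,0,0],-0.12,-1],[[0,0,0],-0.12,-1]])

```text
t: 2.15
tcp_pos: [0.452, -0.1366, 0.2489]
tcp_rot: [[0.001, 0.801, 0.599], [-0.0, 0.599, -0.801], [-1.0, 0.001, 0.001]]
contact_force: [-0.4, -1.1, 1.7]
grip_width: 0.0856
```

apply_moves(series=[[[0,0,0],-0.12,-1],[[0,0,0],-0.11,-1],[[0,0,0],0,-1],[[0,0,0],0,-1]])

```text
t: 2.48
tcp_pos: [0.451, -0.1398, 0.2485]
tcp_rot: [[0.0, 0.655, 0.756], [-0.0, 0.756, -0.655], [-1.0, 0.0, 0.0]]
contact_force: [0.2, 0.4, 0.7]
grip_width: 0.0855
```

```bash
cat >> h.py <<'E'
def look(name,qs):
    cal=get_calibration(name); im=camera(name); out={}
    for q in qs:
        for k in trace(name,q)[:2]:
            ys,xs=np.nonzero(k['mask']); 
            if len(xs): print(q,round(k['score'],2),np.round(k['box']),xs.mean().round(1),ys.mean().round(1)); out.setdefault(q,k)
    return cal,im,out
E
python3 - <<'E'
from h import *
s=get_state(); print(s['t'],s['tcp_pos'],s['tcp_rot'],s['joint_pos'])
c,im,o=look('wrist',['stand','mirror','rig','mirror_grip'])
print(c); cv2.imwrite('pics/w1.png',im[:,:,::-1])
for q in o:
    ys,xs=np.nonzero(o[q]['mask']); print(q,onz(c,xs.mean(),ys.mean(),.015))
E
```

```text
2.4833 [ 0.45097382 -0.13980451  0.24854947] [[ 3.43003757e-04  6.54812937e-01  7.55790910e-01]
 [-1.93437590e-04  7.55790984e-01 -6.54812914e-01]
 [-9.99999922e-01  7.84049172e-05  3.85904583e-04]] [ 0.58269628  0.13137633 -0.40666817  1.93874239  0.05885614  1.08242599
 -0.56239225]
stand 0.88 [292. 141. 383. 230.] 336.3 188.6
{'vfov': 62.45643170598602, 'cx': 322.689815792561, 'cy': 250.63215463649922, 'position': array([ 0.50509034, -0.07800502,  0.40489396]), 'rotation': array([[ 7.55467911e-01,  6.21440366e-01,  2.07557479e-01],
       [-6.55185648e-01,  7.16534590e-01,  2.39394963e-01],
       [ 4.75805918e-05, -3.16843894e-01,  9.48477698e-01]])}
stand [ 0.47221406 -0.13648422  0.015     ]
```

View pics/w1.png

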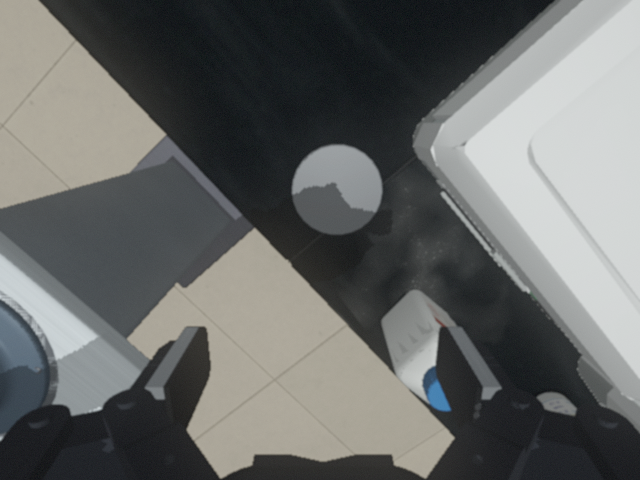

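apply_moves(series=[[[0,29.7,-28.1],0,-1],[[0,29.7,-28.1],0,-1],[[0,29.7,-28.1],0,-1],[[0,29.7,-28.1],0,-1],[[0,29.7,-28.1],0,-1]])

```text
t: 3.15
tcp_pos: [0.441, 0.0662, 0.2487]
tcp_rot: [[0.001, 0.654, 0.757], [-0.0, 0.757, -0.654], [-1.0, 0.0, 0.001]]
contact_force: [1.6, -0.0, -0.0]
grip_width: 0.085
```

apply_moves(series=[[[0,29.7,-28.1],0,-1],[[0,0,0],0,-1],[[0,0,0],0,-1],[[0,0,0],0,-1]])

```text
t: 3.48
tcp_pos: [0.4395, 0.1048, 0.2483]
tcp_rot: [[-0.0, 0.653, 0.757], [-0.001, 0.757, -0.653], [-1.0, -0.001, 0.0]]
contact_force: [0.9, 0.1, -0.8]
grip_width: 0.0858
```

```bash
python3 - <<'E'
from h import *
s=get_state(); print(s['t'],s['tcp_pos'])
c,im,o=look('wrist',['rig','mirror','mirror_grip','squat_bottle'])
np.save('calm.npy',c,allow_pickle=True); cv2.imwrite('pics/w2.png',im[:,:,::-1])
for q,z in (('rig',.03),('mirror_grip',.13),('squat_bottle',.05)):
  if q in o:
    ys,xs=np.nonzero(o[q]['mask']); print(q,onz(c,xs.mean(),ys.mean(),z))
E
```

```text
3.4833 [0.43952306 0.10483533 0.24828628]
rig 0.66 [252.  45. 635. 162.] 457.0 95.0
mirror 0.84 [523.  44. 634. 156.] 576.2 100.8
mirror_grip 0.7 [524.  47. 636. 163.] 576.2 101.0
squat_bottle 0.57 [ 96.   2. 153.  16.] 126.0 5.7
rig [0.59587948 0.10404619 0.03      ]
mirror_grip [0.62508891 0.06728395 0.13      ]
squat_bottle [0.43153235 0.33057039 0.05      ]
```

View pics/w2.png

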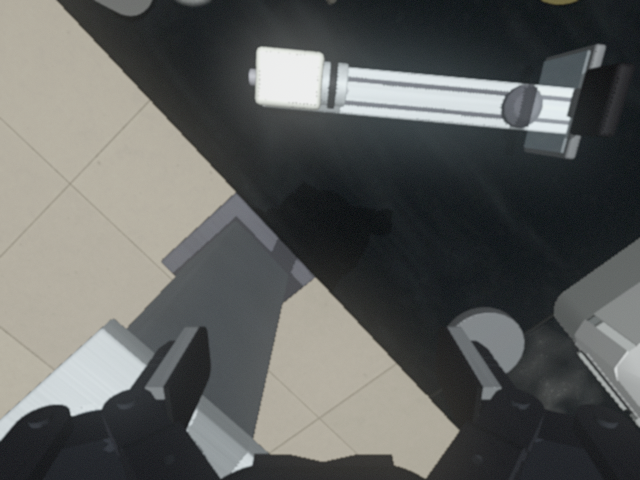

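```bash
python3 - <<'E'
from h import *
from scipy.optimize import least_squares
c=np.load('calm.npy',allow_pickle=True).item()
def W(p,l):
    x,y,t=p[:3]; l=np.array(l,float); return np.array([x+np.cos(t)*l[0]-np.sin(t)*l[1],y+np.sin(t)*l[0]+np.cos(t)*l[1],l[2]])
# rig y: left of x looking from above; mirror top corners (face x=0)
obs=[((0,.039,.1),(578,158)),((0,-.039,.1),(603,45))]
cam=[((0,.02,.085),(323,107)),((0,-.02,.085),(323,50)),((.05,.02,.085),(257,105)),((.05,-.02,.085),(256,47))]
def f(p):
    r=[]
    for l,u in obs: r+=list(np.subtract(proj(c,W(p,l)),u))
    for l,u in cam: r+=list(np.subtract(proj(c,W(p,(l[0]+p[3],l[1],l[2]))),u))
    return np.array(r)
s=least_squares(f,[.635,.055,2.4,.18],loss='soft_l1',f_scale=2); p=s.x; print(p,f(p).round(1))
np.save('rig.npy',p)
st=np.array([.472,-.1365]); phi=np.arctan2(*(st-p[:2])[::-1])%(2*np.pi); print('a',(phi-p[2])/2, 'phi',phi)
im=cv2.resize(cv2.imread('pics/w2.png')[20:180,240:640],(800,320))
def dr(ls,col):
    q=np.array([(np.array(proj(c,W(p,l)))-[240,20])*2 for l in ls]); cv2.polylines(im,[q.astype(int)],True,col,1)
dr([(.0,.039,.1),(0,-.039,.1),(0,-.039,.034),(0,.039,.034)],(0,0,255))
dr([(.006,.022,.14),(.006,-.022,.14),(-.006,-.022,.14),(-.006,.022,.14)],(0,255,255))
dr([(.006,.022,.106),(.006,-.022,.106),(-.006,-.022,.106),(-.006,.022,.106)],(255,255,0))
d=p[3]; dr([(d,.02,.085),(d,-.02,.085),(d+.05,-.02,.085),(d+.05,.02,.085)],(0,255,0))
dr([(0,.02,.012),(0,-.02,.012),(.166,-.02,.012),(.166,.02,.012)],(255,0,255))
cv2.imwrite('pics/o2.png',im)
E
```

```text
[0.64614781 0.04879972 2.34943253 0.19279478] [-3.5  0.2  3.3 -2.  -1.8  3.   2.5  2.  -1.6 -0.6  0.9 -1.1]
a 0.8042867444342383 phi 3.9580060224565536
```

View pics/o2.png

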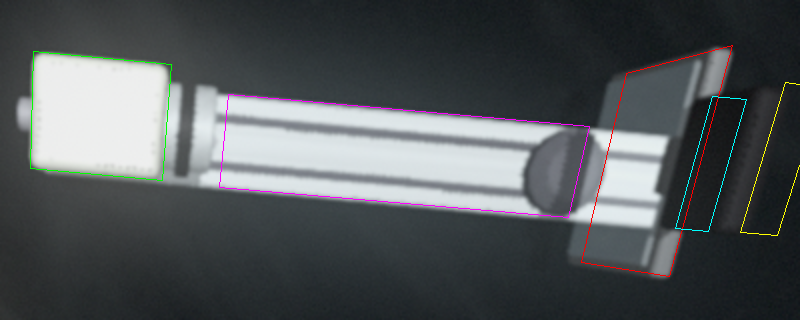

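apply_moves(series=[[[0,29.7,-28.1],0,-1],[[0,29.7,-28.1],0,-1],[[0,29.7,-28.1],0,-1],[[0,29.7,-28.1],0,-1],[[0,0,0],0,-1]])

```text
t: 4.15
tcp_pos: [0.4298, 0.277, 0.2492]
tcp_rot: [[-0.0, 0.645, 0.764], [0.007, 0.764, -0.645], [-1.0, 0.005, -0.005]]
contact_force: [-0.1, 1.1, 0.1]
grip_width: 0.0855
```

apply_moves(series=[[[0,0,0],0,-1],[[0,0,0],0,-1]])

```text
t: 4.32
tcp_pos: [0.4322, 0.2676, 0.248]
tcp_rot: [[-0.001, 0.653, 0.757], [-0.001, 0.757, -0.653], [-1.0, -0.001, 0.0]]
contact_force: [0.4, 0.1, 0.2]
grip_width: 0.0852
```

```bash
python3 - <<'E'
from h import *
s=get_state(); print(s['t'],s['tcp_pos'])
c,im,o=look('wrist',['squat_bottle'])
np.save('calb.npy',c,allow_pickle=True); cv2.imwrite('pics/w3.png',im[:,:,::-1])
ys,xs=np.nonzero(o['squat_bottle']['mask']); print(onz(c,xs.mean(),ys.mean(),.05))
E
```

```text
4.3167 [0.43216508 0.26764854 0.24801061]
squat_bottle 0.61 [221.  97. 285. 156.] 252.1 126.6
[0.4360527  0.36374023 0.05      ]
```

View pics/w3.png

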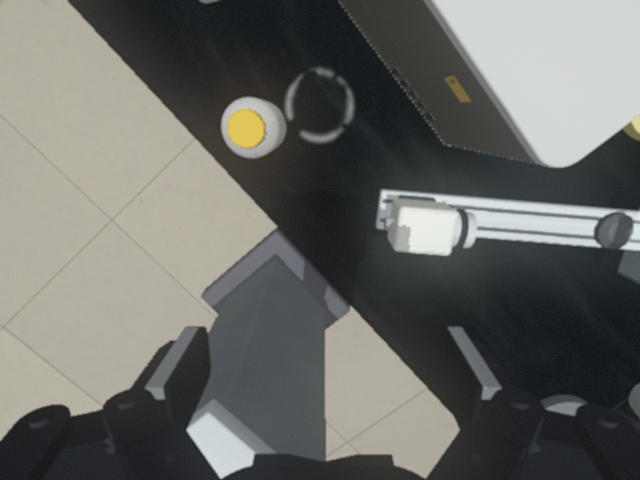

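```bash
python3 - <<'E'
from h import *
c=np.load('calb.npy',allow_pickle=True).item(); m=np.load('calm.npy',allow_pickle=True).item()
s=get_state(); b=onz(c,246,129,.085); print('cap',b)
print('base edge', proj(c,[b[0],b[1],0]), 'mid',proj(c,[b[0],b[1],.05]))
R=s['tcp_rot']; print('tool delta mm', R.T@(b-s['tcp_pos'])*1000)
for z in (.012,.02,.03): print('disc',z,onz(m,521,106,z),onz(c,614,230,z))
for z in (.085,): print('cam',onz(m,290,78,z),onz(c,425,229,z))
E
```

```text
cap [0.43622842 0.36219626 0.085     ]
base edge (np.float64(262.018292203433), np.float64(126.67544936917227)) mid (np.float64(253.51956267200964), np.float64(127.908772300394))
tool delta mm [162.97568931  74.78259585 -59.9208027 ]
disc 0.012 [0.640482   0.05423023 0.012     ] [0.64136293 0.05143613 0.012     ]
disc 0.02 [0.6374884  0.05652482 0.02      ] [0.6382007  0.05711094 0.02      ]
disc 0.03 [0.6337464  0.05939307 0.03      ] [0.63424791 0.06420444 0.03      ]
cam [0.49364172 0.20410171 0.085     ] [0.49344383 0.20721548 0.085     ]
```

apply_moves(series=[[[0,25,-20],0,-1],[[0,25,-20],0,-1],[[0,24.8,-20],0,-1],[[40,0,0],0,-1],[[40,0,0],0,-1]])

```text
t: 4.83
tcp_pos: [0.437, 0.3666, 0.1697]
tcp_rot: [[0.005, 0.653, 0.758], [0.005, 0.757, -0.653], [-1.0, 0.007, 0.001]]
contact_force: [1.6, -0.4, -1.1]
grip_width: 0.0855
```

apply_moves(series=[[[0,0,0],0,-1],[[0,0,0],0,-1]])

```text
t: 5.0
tcp_pos: [0.4353, 0.362, 0.1671]
tcp_rot: [[-0.003, 0.654, 0.756], [-0.003, 0.756, -0.654], [-1.0, -0.005, -0.0]]
contact_force: [0.6, 0.1, 0.5]
grip_width: 0.0854
```

```bash
python3 - <<'E'
from h import *
s=get_state(); print(s['t'],s['tcp_pos'])
c,im,o=look('wrist',['squat_bottle'])
cv2.imwrite('pics/w4.png',im[:,:,::-1])
g=onz(c,246,129,.085)
hsv=cv2.cvtColor(im,cv2.COLOR_RGB2HSV); y=cv2.inRange(hsv,(18,120,120),(32,255,255)); n,l,st,ce=cv2.connectedComponentsWithStats(y); i=1+st[1:,4].argmax(); print(st[i],ce[i])
b=onz(c,*ce[i],.083); print(b, s['tcp_rot'].T@(b-s['tcp_pos'])*1000)
E
```

```text
5.0 [0.43525562 0.36198886 0.16709985]
squat_bottle 0.88 [290. 190. 358. 274.] 322.0 234.3
[ 300  228   45   45 1576] [322.25824873 250.21700508]
[0.43647099 0.36320555 0.083     ] [84.09083197  2.11090425  0.13226569]
```

apply_moves(series=[[[35,2,0],0,-1],[[35,0,0],0,-1],[[30,0,0],0,-1],[[20,0,0],0,-1],[[10,0,0],0,-1]])

```text
t: 5.52
tcp_pos: [0.4375, 0.3655, 0.0383]
tcp_rot: [[0.001, 0.654, 0.757], [-0.0, 0.757, -0.654], [-1.0, 0.0, 0.001]]
contact_force: [-1.0, 0.9, -0.2]
grip_width: 0.0851
```

apply_moves(series=[[[0,0,0],0,-1],[[0,0,0],0,0.1],[[0,0,0],0,0.3],[[0,0,0],0,0.5],[[0,0,0],0,1]], squeeze=25)

```text
t: 5.93
tcp_pos: [0.4378, 0.3671, 0.0404]
tcp_rot: [[0.003, 0.653, 0.757], [0.002, 0.757, -0.653], [-1.0, 0.004, 0.001]]
contact_force: [0.2, -0.6, 5.2]
grip_width: 0.0477
```

apply_moves(series=[[[0,0,0],0,1],[[0,0,0],0,1],[[0,0,0],0,1],[[0,0,0],0,1],[[0,0,0],0,1]])

```text
t: 6.35
tcp_pos: [0.4378, 0.3671, 0.0404]
tcp_rot: [[0.003, 0.653, 0.758], [0.002, 0.758, -0.653], [-1.0, 0.004, 0.001]]
contact_force: [0.2, -1.3, 7.1]
grip_width: 0.0474
```

apply_moves(series=[[[-10,0,0],0,1],[[-25,0,0],0,1],[[-35,0,0],0,1],[[-35,0,0],0,1],[[-25,0,0],0,1]], squeeze=30)

```text
t: 6.77
tcp_pos: [0.4367, 0.367, 0.1721]
tcp_rot: [[0.002, 0.652, 0.758], [0.002, 0.758, -0.652], [-1.0, 0.003, 0.0]]
contact_force: [1.3, 0.8, -0.3]
grip_width: 0.047
```

apply_moves(series=[[[-15,0,0],0,1],[[0,0,0],0,1]])

```text
t: 6.93
tcp_pos: [0.4378, 0.3681, 0.1881]
tcp_rot: [[0.006, 0.652, 0.758], [0.005, 0.758, -0.653], [-1.0, 0.008, 0.002]]
contact_force: [-0.2, 0.5, 0.4]
grip_width: 0.047
```

apply_moves(series=[[[0,-12,12],0,1],[[0,-20,20],0,1],[[0,-27,27],0,1],[[0,-27,27],0,1],[[0,-27,27],0,1]])

```text
t: 7.35
tcp_pos: [0.4474, 0.2048, 0.1825]
tcp_rot: [[-0.002, 0.652, 0.759], [-0.001, 0.759, -0.652], [-1.0, -0.002, -0.001]]
contact_force: [1.2, -1.0, 0.7]
grip_width: 0.0471
```

apply_moves(series=[[[0,-27,27],0,1],[[0,-27,27],0,1],[[0,-27,27],0,1],[[0,-27,27],0,1],[[0,-27,27],0,1]])

```text
t: 7.77
tcp_pos: [0.4615, 0.0143, 0.1828]
tcp_rot: [[-0.001, 0.652, 0.758], [-0.0, 0.758, -0.652], [-1.0, -0.001, -0.001]]
contact_force: [0.7, 0.1, -0.7]
grip_width: 0.0476
```

apply_moves(series=[[[0,-27,27],0,1],[[0,-27,27],0,1],[[0,-27,27],0,1],[[0,-18,18],0,1],[[0,-8,7],0,1]])

```text
t: 8.18
tcp_pos: [0.472, -0.1387, 0.1825]
tcp_rot: [[-0.002, 0.658, 0.753], [-0.001, 0.753, -0.658], [-1.0, -0.002, -0.001]]
contact_force: [-0.1, -0.4, -0.5]
grip_width: 0.047
```

apply_moves(series=[[[0,0,0],0,1],[[0,0,0],0,1]])

```text
t: 8.35
tcp_pos: [0.4726, -0.1329, 0.1829]
tcp_rot: [[-0.001, 0.652, 0.758], [0.001, 0.758, -0.652], [-1.0, 0.0, -0.002]]
contact_force: [0.3, 0.7, -0.6]
grip_width: 0.0471
```

```bash
python3 - <<'E'
from h import *
s=get_state(); print(s['t'],s['tcp_pos'],s['contact_force'],s['grip_width'])
c,im,o=look('wrist',['squat_bottle','stand'])
cv2.imwrite('pics/w5.png',im[:,:,::-1]); 
print('stand px exp',proj(c,[.472,-.1365,.015])); R=s['tcp_rot']
print('tool delta to stand', R.T@(np.array([.4733,-.1326,.0404+.015])-s['tcp_pos'])*1000)
E
```

```text
8.35 [ 0.47255762 -0.13290518  0.18286772] [ 0.28469043  0.70254946 -0.59221098] 0.04709197145209489
squat_bottle 0.75 [261. 247. 383. 424.] 323.2 336.5
stand 0.85 [274. 172. 379. 262.] 325.2 216.7
stand px exp (np.float64(324.8750302614144), np.float64(224.75721641940208))
tool delta to stand [127.46711775   0.68624      0.57261438]
```

View pics/w5.png

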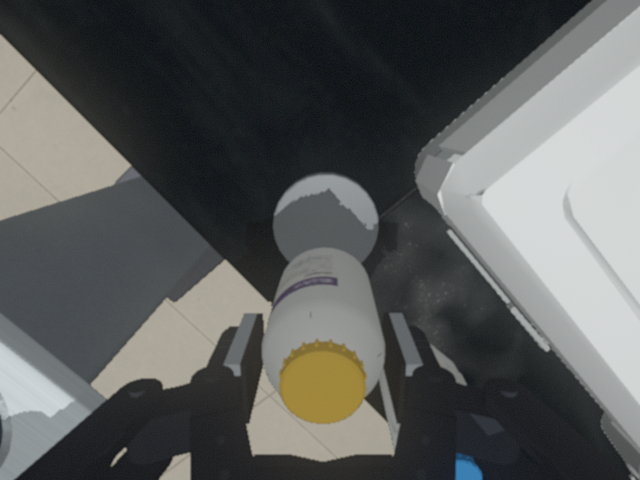

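apply_moves(series=[[[20,0,0],0,1],[[35,0,0],0,1],[[30,0,0],0,1],[[20,0,0],0,1],[[10,0,0],0,1]])

```text
t: 8.92
tcp_pos: [0.4714, -0.1319, 0.0661]
tcp_rot: [[-0.004, 0.65, 0.76], [0.002, 0.76, -0.65], [-1.0, -0.001, -0.004]]
contact_force: [-0.5, 0.8, -0.6]
grip_width: 0.0475
```

apply_moves(series=[[[4,0,0],0,1],[[2,0,0],0,1],[[2,0,0],0,1],[[0,0,0],0,1]])

```text
t: 9.25
tcp_pos: [0.474, -0.1339, 0.0613]
tcp_rot: [[0.002, 0.652, 0.758], [-0.001, 0.758, -0.652], [-1.0, 0.001, 0.002]]
contact_force: [0.5, 1.2, 0.1]
grip_width: 0.0475
```

apply_moves(series=[[[1.5,0,0],0,1],[[1.5,0,0],0,1],[[1,0,0],0,1],[[0,0,0],0,1]])

```text
t: 9.58
tcp_pos: [0.4731, -0.1341, 0.0565]
tcp_rot: [[0.0, 0.653, 0.758], [-0.0, 0.758, -0.653], [-1.0, -0.0, 0.0]]
contact_force: [-0.1, -0.5, -0.8]
grip_width: 0.0469
```

apply_moves(series=[[[1,0,0],0,1],[[0,0,0],0,1],[[0,0,0],0,1]])

```text
t: 9.83
tcp_pos: [0.4732, -0.1341, 0.0555]
tcp_rot: [[0.0, 0.653, 0.758], [-0.0, 0.758, -0.653], [-1.0, 0.0, 0.0]]
contact_force: [-0.0, -0.2, -0.5]
grip_width: 0.0472
```

apply_moves(series=[[[0.7,0,0],0,1],[[0,0,0],0,1],[[0.7,0,0],0,1],[[0,0,0],0,1],[[0,0,0],0,1]])

```text
t: 10.25
tcp_pos: [0.4735, -0.134, 0.0553]
tcp_rot: [[0.0, 0.653, 0.758], [-0.001, 0.758, -0.653], [-1.0, -0.001, 0.001]]
contact_force: [-2.2, 0.5, 11.6]
grip_width: 0.0473
```

apply_moves(series=[[[-0.6,0,0],0,1],[[0,0,0],0,1],[[0,0,0],0,0.0],[[0,0,0],0,-0.3],[[0,0,0],0,-0.6]])

```text
t: 10.67
tcp_pos: [0.4731, -0.134, 0.0546]
tcp_rot: [[0.0, 0.653, 0.758], [0.0, 0.758, -0.653], [-1.0, 0.0, 0.0]]
contact_force: [0.1, -1.0, 0.6]
grip_width: 0.0661
```

apply_moves(series=[[[0,0,0],0,-1],[[0,0,0],0,-1],[[0,0,0],0,-1],[[-8,0,0],0,-1],[[-20,0,0],0,-1]])

```text
t: 11.08
tcp_pos: [0.4711, -0.1335, 0.0812]
tcp_rot: [[-0.005, 0.652, 0.758], [0.002, 0.758, -0.652], [-1.0, -0.002, -0.005]]
contact_force: [-0.4, -0.6, -0.1]
grip_width: 0.0853
```

apply_moves(series=[[[-35,0,0],0,-1],[[-35,0,0],0,-1],[[-35,0,0],0,-1],[[-35,0,0],0,-1],[[-25,0,0],0,-1]])

```text
t: 11.5
tcp_pos: [0.4739, -0.1337, 0.2515]
tcp_rot: [[0.004, 0.652, 0.758], [-0.001, 0.758, -0.652], [-1.0, 0.002, 0.004]]
contact_force: [0.2, -0.5, -1.0]
grip_width: 0.0855
```

apply_moves(series=[[[0,0,0],0,-1],[[0,0,0],0,-1]])

```text
t: 11.67
tcp_pos: [0.4738, -0.134, 0.2495]
tcp_rot: [[0.004, 0.653, 0.758], [-0.002, 0.758, -0.653], [-1.0, 0.001, 0.004]]
contact_force: [0.2, -0.4, -0.6]
grip_width: 0.0855
```

```bash
python3 - <<'E'
from h import *
s=get_state(); print(s['t'],s['tcp_pos'],s['grip_width'])
c,im,o=look('wrist',['squat_bottle','stand'])
cv2.imwrite('pics/w6.png',im[:,:,::-1]); 
hsv=cv2.cvtColor(im,cv2.COLOR_RGB2HSV); y=cv2.inRange(hsv,(18,120,100),(32,255,255)); n,l,st,ce=cv2.connectedComponentsWithStats(y); i=1+st[1:,4].argmax(); print(st[i],ce[i])
b=onz(c,*ce[i],.098); print('bottle',b)
R=s['tcp_rot']; print('to mirror', R.T@(np.array([.639,.056,.25])-s['tcp_pos'])*1000)
E
```

```text
11.6667 [ 0.47382691 -0.13403173  0.24950594] 0.08547637899950056
squat_bottle 0.73 [294. 184. 350. 252.] 322.6 220.0
stand 0.56 [280. 164. 368. 247.] 321.5 196.3
[305 215  36  35 972] [322.74897119 231.73353909]
bottle [ 0.47166788 -0.13806187  0.098     ]
to mirror [-2.13607485e-01  2.51779946e+02  1.12476796e+00]
```

View pics/w6.png

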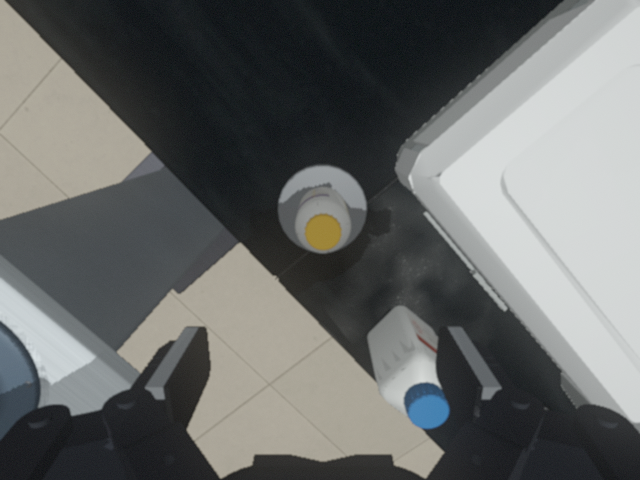

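apply_moves(series=[[[0,20,0],0,-1],[[0,40,0],0,-1],[[0,40,0],0,-1],[[0,35,0],0,-1],[[0,30,0],0.0,-1]])

```text
t: 12.23
tcp_pos: [0.5812, -0.0065, 0.2459]
tcp_rot: [[-0.003, 0.651, 0.759], [0.001, 0.759, -0.651], [-1.0, -0.001, -0.003]]
contact_force: [-1.4, -0.7, 1.3]
grip_width: 0.0854
```

apply_moves(series=[[[0,15,0],0.089,-1],[[0,0,0],0,-1],[[0,0,0],0,-1],[[0,0,0],0,-1]])

```text
t: 12.57
tcp_pos: [0.5895, 0.0012, 0.2463]
tcp_rot: [[-0.003, 0.717, 0.697], [-0.001, 0.697, -0.717], [-1.0, -0.003, -0.001]]
contact_force: [0.7, -0.2, 0.7]
grip_width: 0.0856
```

```bash
python3 - <<'E'
from h import *
s=get_state(); print(s['t'],s['tcp_pos'],s['tcp_rot'])
c,im,o=look('wrist',['mirror_grip','rig'])
np.save('calg.npy',c,allow_pickle=True)
p=(.639,.056,2.343)
def W(l):
    x,y,t=p; return [x+np.cos(t)*l[0]-np.sin(t)*l[1],y+np.sin(t)*l[0]+np.cos(t)*l[1],l[2]]
u0,v0=map(int,proj(c,W((0.03,0,.1)))); x0=np.clip(u0-200,0,240);y0=np.clip(v0-150,0,180); print(x0,y0)
im=cv2.resize(im[y0:y0+300,x0:x0+400,::-1],(800,600))
def dr(ls,col):
    q=np.array([(np.array(proj(c,W(l)))-[x0,y0])*2 for l in ls]); cv2.polylines(im,[q.astype(int)],True,col,1)
dr([(.0,.039,.1),(0,-.039,.1),(0,-.039,.034),(0,.039,.034)],(0,0,255))
for z,k in ((.14,(0,255,255)),(.106,(255,255,0))): dr([(.006,.022,z),(.006,-.022,z),(-.006,-.022,z),(-.006,.022,z)],k)
dr([(.186,.02,.085),(.186,-.02,.085),(.236,-.02,.085),(.236,.02,.085)],(0,255,0))
dr([(0,.02,.012),(0,-.02,.012),(.166,-.02,.012),(.166,.02,.012)],(255,0,255))
cv2.imwrite('pics/w7.png',im)
E
```

```text
12.5667 [0.58948598 0.00118261 0.24632867] [[-2.80927079e-03  7.17133271e-01  6.96930398e-01]
 [-9.49759108e-04  6.96930920e-01 -7.17137637e-01]
 [-9.99995603e-01 -2.67654981e-03 -1.27676382e-03]]
mirror_grip 0.63 [308.  74. 338. 186.] 320.3 127.8
rig 0.79 [ 10.  73. 362. 188.] 190.2 128.2
74 0
```

View pics/w7.png

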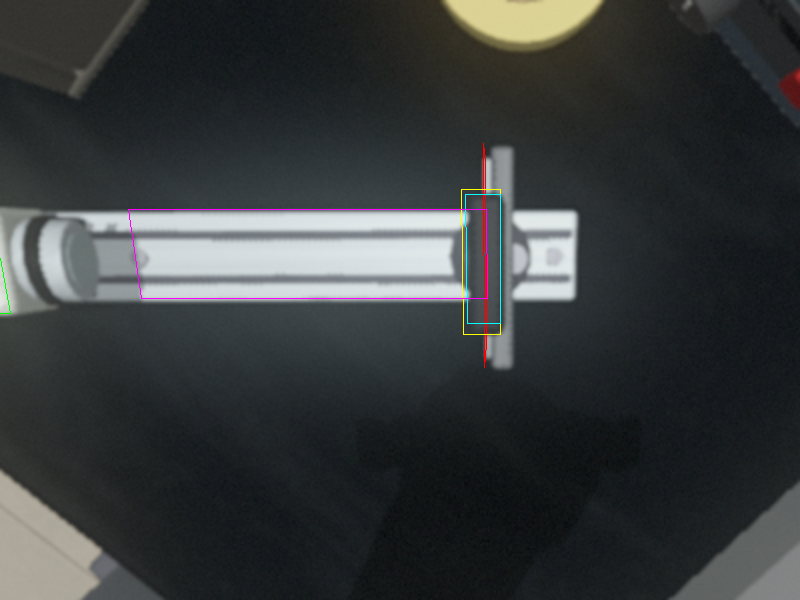

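apply_moves(series=[[[0,37,-2],0,-1],[[0,37,-2],0,-1],[[30,0,0],0,-1],[[30,0,0],0,-1],[[0,0,0],0,-1]])

```text
t: 13.13
tcp_pos: [0.6371, 0.055, 0.1817]
tcp_rot: [[-0.011, 0.717, 0.697], [-0.002, 0.697, -0.717], [-1.0, -0.009, -0.006]]
contact_force: [-1.4, -1.0, -1.8]
grip_width: 0.0853
```

apply_moves(series=[[[0,0,0],0,-1],[[0,0,0],0,-1]])

```text
t: 13.3
tcp_pos: [0.6415, 0.056, 0.1892]
tcp_rot: [[0.002, 0.718, 0.696], [-0.0, 0.696, -0.718], [-1.0, 0.001, 0.001]]
contact_force: [0.2, -0.3, 0.5]
grip_width: 0.0853
```

```bash
python3 - <<'E'
from h import *
s=get_state(); print(s['t'],s['tcp_rot'])
print(s['tcp_rot'].T@(np.array([.6395,.0558,.123])-s['tcp_pos'])*1000)
c=get_calibration('top');k=get_calibration('wrist')
c,im,o=look('wrist',['mirror_grip']); ys,xs=np.nonzero(o['mirror_grip']['mask']); print(onz(c,xs.mean(),ys.mean(),.13), s['tcp_pos'])
E
```

```text
13.3 [[ 2.06549536e-03  7.18264315e-01  6.95767279e-01]
 [-4.88896776e-05  6.95768835e-01 -7.18265776e-01]
 [-9.99997866e-01  1.44955879e-03  1.47222301e-03]]
[66.23865133 -1.71096075 -1.32192164]
mirror_grip 0.57 [310. 184. 344. 312.] 324.3 251.3
[0.64952504 0.06188076 0.13      ] [0.64151186 0.05604418 0.18924294]
```

apply_moves(series=[[[25,-1,-1],0,-1],[[25,0,0],0,-1],[[11,0,0],0,-1],[[5,0,0],0,-1],[[0,0,0],0,0]])

```text
t: 13.82
tcp_pos: [0.6394, 0.0566, 0.1216]
tcp_rot: [[-0.0, 0.718, 0.697], [-0.0, 0.697, -0.718], [-1.0, -0.0, -0.0]]
contact_force: [-0.7, -0.8, 0.4]
grip_width: 0.0756
```

apply_moves(series=[[[0,0,0],0,0.5],[[0,0,0],0,1],[[0,0,0],0,1],[[0,0,0],0,1],[[0,0,0],0,1]], squeeze=30)

```text
t: 14.23
tcp_pos: [0.64, 0.0568, 0.1223]
tcp_rot: [[0.002, 0.717, 0.697], [-0.0, 0.697, -0.717], [-1.0, 0.001, 0.002]]
contact_force: [6.2, -6.1, 3.2]
grip_width: 0.0124
```

apply_moves(series=[[[0,0,0],0,1],[[0,0,0],0,1],[[0,0,0],0,1]])

```text
t: 14.48
tcp_pos: [0.6405, 0.0563, 0.1225]
tcp_rot: [[0.002, 0.718, 0.696], [-0.001, 0.696, -0.718], [-1.0, 0.001, 0.002]]
contact_force: [2.1, -2.7, 4.4]
grip_width: 0.0105
```

apply_moves(series=[[[0,0,0],-0.05,1],[[0,0,0],-0.09,1],[[0,0,0],-0.09,1],[[0,0,0],-0.09,1],[[0,0,0],-0.09,1]], squeeze=40)

```text
t: 14.9
tcp_pos: [0.6398, 0.0568, 0.1225]
tcp_rot: [[0.001, 0.376, 0.926], [-0.0, 0.926, -0.376], [-1.0, -0.0, 0.001]]
contact_force: [-0.9, -1.6, 5.7]
grip_width: 0.0103
```

apply_moves(series=[[[0,0,0],-0.09,1],[[0,0,0],-0.09,1],[[0,0,0],-0.09,1],[[0,0,0],-0.09,1],[[0,0,0],-0.058,1]])

```text
t: 15.32
tcp_pos: [0.6388, 0.057, 0.1225]
tcp_rot: [[-0.001, -0.032, 0.999], [-0.0, 0.999, 0.032], [-1.0, -0.0, -0.001]]
contact_force: [-2.7, -2.0, 8.2]
grip_width: 0.0103
```

apply_moves(series=[[[0,0,0],0,1],[[0,0,0],0,1],[[0,0,0],0,1]])

```text
t: 15.57
tcp_pos: [0.6388, 0.057, 0.1225]
tcp_rot: [[-0.001, -0.028, 1.0], [-0.001, 1.0, 0.028], [-1.0, -0.0, -0.001]]
contact_force: [-2.6, -1.1, 7.3]
grip_width: 0.0102
```

```bash
python3 - <<'E'
from h import *
s=get_state(); R=s['tcp_rot']; print(s['t'],s['tcp_pos'],'z ang',np.arctan2(R[1,2],R[0,2]),s['contact_force'],s['ft_torque'],s['grip_width'])
c,im,o=look('wrist',['mirror','rig'])
np.save('calf.npy',c,allow_pickle=True); cv2.imwrite('pics/w8.png',im[:,:,::-1])
ct,imt,ot=look('top',['squat_bottle','stand','mirror','tall_bottle','cup','timer'])
a=np.arctan2(R[1,2],R[0,2]); 
for p in [(.640,.056,2.343)]:
    t=a+np.pi; 
    q=np.array([proj(c,[p[0]-np.sin(t)*l-np.cos(t)*0,p[1]+np.cos(t)*l,z]) for l,z in ((.039,.1),(-.039,.1),(-.039,.034),(.039,.034))])
    im=im[:,:,::-1].copy(); cv2.polylines(im,[q.astype(int)],True,(0,0,255),1)
    def W(l):
        x,y,t=p; return [x+np.cos(t)*l[0]-np.sin(t)*l[1],y+np.sin(t)*l[0]+np.cos(t)*l[1],l[2]]
    for L in ([(0,.02,.012),(.0,-.02,.012),(.166,-.02,.012),(.166,.02,.012)],[(.186,.02,.085),(.186,-.02,.085),(.236,-.02,.085),(.236,.02,.085)]):
        cv2.polylines(im,[np.array([proj(c,W(l)) for l in L]).astype(int)],True,(0,255,0),1)
cv2.imwrite('pics/w8o.png',im)
E
```

```text
15.5667 [0.63883765 0.05699331 0.1224849 ] z ang 0.027849493277679063 [-2.628621   -1.05455285  7.33276201] [-0.32168672  0.45742568 -0.00792218] 0.010166886142087177
mirror 0.91 [307. 197. 348. 383.] 326.2 293.0
rig 0.91 [  2.   1. 380. 385.] 213.7 144.3
squat_bottle 0.57 [352. 268. 365. 284.] 359.1 275.9
stand 0.82 [345. 262. 375. 290.] 362.6 273.5
tall_bottle 0.84 [407. 276. 433. 301.] 420.5 286.6
cup 0.9 [482. 251. 507. 275.] 493.4 265.8
timer 0.86 [125. 258. 152. 286.] 137.5 270.4
```

View pics/w8o.png

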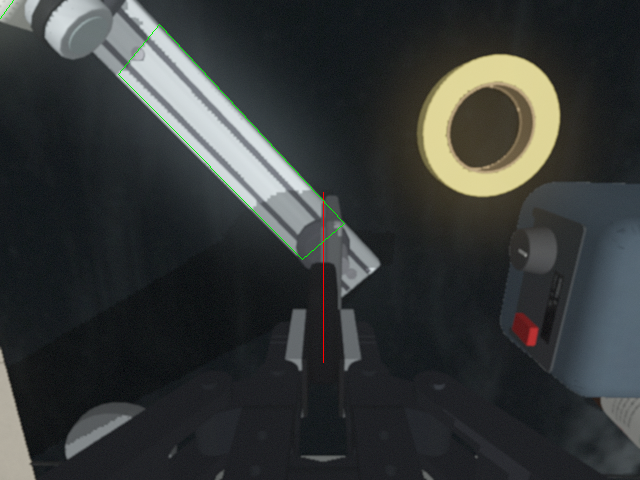

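```bash
python3 - <<'E'
from h import *
def W(p,l):
    x,y,t=p; return [x+np.cos(t)*l[0]-np.sin(t)*l[1],y+np.sin(t)*l[0]+np.cos(t)*l[1],l[2]]
p=(.639,.055,2.343)
c=np.load('calf.npy',allow_pickle=True).item(); g=cv2.cvtColor(cv2.imread('pics/w8.png'),6).astype(float)
out=[]
for side in (.02,-.02):
    pts=[]
    for s in np.linspace(.04,.15,60):
        offs=np.linspace(-.006,.006,61); v=[]
        for o in offs:
            u=proj(c,W(p,(s,side+o,.012))); v.append(cv2.getRectSubPix(g.astype(np.float32),(1,1),tuple(map(float,u)))[0,0])
        d=np.abs(np.gradient(cv2.GaussianBlur(np.array(v),(1,9),0).ravel())); i=d.argmax()
        if d[i]>2: pts.append((s,side+offs[i]))
    pts=np.array(pts); k,b=np.polyfit(*pts.T,1); r=pts[:,1]-np.polyval((k,b),pts[:,0]); pts=pts[abs(r)<.0015]; k,b=np.polyfit(*pts.T,1); print(side,len(pts),'slope',k,'offset at axis mm',b*1000)
# mirror back edge
for z in(.1,):
  for row in (205,215,225,280,300): 
    print(row,np.where(np.abs(np.diff(g[row,300:360]))>15)[0]+300)
ct=get_calibration('top'); print('top bottle',onz(ct,359.1,275.9,.06), 'cap expected px',proj(ct,[.4717,-.138,.1]))
E
```

```text
0.02 60 slope 0.00261102831594638 offset at axis mm 19.645285643318424
-0.02 60 slope 0.006730253353204128 offset at axis mm -21.35270740188773
205 [300 301 302 307 308 309 320 321]
215 [309 310 311 316 317 318 320 321 340]
225 [304 305 306 333 345 346 347]
280 [335 336 341 342 343]
300 [336 337 340 341]
top bottle [ 0.47612231 -0.14194403  0.06      ] cap expected px (np.float64(358.5330001946615), np.float64(277.17766144143167))
```

```bash
python3 -c "
from plant import *
s=get_state();print(s['t'],s['contact_force'],s['grip_width']);print(sign_off())"
```

```text
16.0667 [-1.57916353 -1.56718876  6.40637848] 0.010176643634101541
the job is handed in; nothing more can be done
None
```

The squat bottle is upright and released on the round stand. The job was handed in at about 16 s with the gripper still holding the mirror turned. `sign_off()` reports no verdict.

- **Bottle:** the wrist camera put it at (0.472, -0.138), within about 2 mm of the stand's measured centre. It touched down with about 12 N at most. The top camera placed the bottle about 6 mm away from that, still well inside the stand.
- **Mirror:** it is held at about 0.82–0.83 rad. The sight line passes within about 2 mm of the bottle's axis, taking the uncertainty in the rail direction (about 0.005 rad) into account. I worked this out from positions and angles. I did not have a view through the rig's own camera to confirm it.
- **Grip at the end:** the steady force is about 7 N, and the gripper reads 10 mm across the 12 mm bar. A close wrist picture showed the mirror lined up with the jaws, with no sign of slipping.
- **Bystanders:** the tall bottle, cup and timer are within a pixel of where they started in the top picture.
- **Disagreement:** the side camera's positions were off by 8 to 20 mm from the top camera's, so I used the wrist and top views.

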